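Start the flange nut on a tape reel stand

ROBOT

A 6-joint arm with a two-finger parallel gripper is mounted at the origin on a cart in front of the work surface, level with it; the furniture and walls round the work are solid. World frame = base frame: x ahead of the robot, y to its left, z up, the work surface at z = 0. Lengths are in m, angles in rad, forces in N, time in s.
With the tool pointing down it reaches from about 0.325 to 0.75 m from the base axis. Payload 7.6 kg.
Tool frame: the origin (TCP) lies at the very end of the fingers, on their centre line; the grasp point (between the pads) lies robot.pinch_z behind it (robot.pinch_z is the distance from the TCP to the grasp point, in m); z points along the fingers, y is the line along which they close (so a half turn about z gives the same grasp; the last joint's range is limited). The gripper opens to 85 mm and grips with 20 to 120 N. Pads are 22 mm wide; open, the fingers measure 114 mm over their backs; the gripper's body (76 mm by 85 mm) begins 54 mm behind the grasp point. The pads swing forward as they close: fully open they stand 13 mm farther back than shut.
Start: joints at [1.109, 0.052, 1.401, -0, 1.689, -0.07], TCP at [0.2, 0.485, 0.231] pointing down, gripper open.
Joint ranges: [-2.9, 2.9], [-0.91, 2.17], [0.12, 2.37], [-1.06, 4.2], [0.26, 2.73], [-2.93, 2.93]. Speed limits (rad/s): [2.57, 2.57, 3.01, 3.14, 3.14, 3.14].

INTERFACE

Orientations are given as a rotation vector (axis times angle).
In Python, from bench import get_state, vision, job, robot gives the robot as it stands. The module is installed in compiled form; this text tells all that it offers.
- The arm moves only by the tool send_rows, never from a script. Its argument "commands" is a list of rows, each a list of 5 numbers: the shift along the tool's x, y, z in cm, then the turn about the tool's z in rad, then the closure, from -1 (fully open) to 1 (shut). In form: [[tx, ty, tz, spin, gripper], ...]. A call has 1 to 8 rows; each row shifts and turns the commanded pose from where the row before left it, along the tool's axes as they then stand; what a row does not reach is not made up. A row lasts 1/12 s, in which the tool goes at most 41.7 mm and 7.16 degrees, less where a joint would pass 70% of its speed; a pose out of reach is approached as far as the arm can. A call is refused whole if a number of a shift passes 4.17 or a number of a turn 0.125, either way. A call with a gripper value outside its range is refused whole. The fingers move at their own pace and stop on an object; "force" is the grip in N (left out, the last holds). Time passes only in rows, so rows that do not move let the fingers close. It gives the time, the measured TCP pose, the force, the opening and the grip force at its end, in the units of the state.
- get_state(): the state, without advancing time (a new reading comes with each control period).
- vision.snapshot(name): name is "scene" or "top" or "wrist"; returns a dict with "color" (384x512x3 uint8, blue, green, red), "depth" (384x512 float32, m along the optical axis (not along the pixel's ray), 0 where there is no reading), "K" (3x3 intrinsics, pixels), "cam_to_world" (4x4, takes a point from camera to world coordinates). Camera axes: x right, y up, looking along -z (the intrinsics and any distortion apply to the point x, -y, -z); pixel columns grow to the right and rows downward; lengths in m; the calibration is good to about 2 mm. A picture is of the moment at which its call begins.
- job.job_done(): hands the job in; it is judged then, once.
The state is a dict: "t": time; "joints": joint angles; "dq": joint speeds; "effort": joint torques, N m; "eef_pos": TCP position; "orientation": TCP orientation; "ft_force": force on the tool from outside, world axes, zero at the start; "moment": the same for the moment, N m; "opening": finger opening in m; "grip_force": force on a finger pad.
Only numpy, scipy, OpenCV 4.12 (cv2) and the standard library are available. Lean on these libraries where they do the work, as an engineer would, in place of code of your own. Each camera call takes 0.05 s, during which the arm holds its last target. There are 200 camera calls.

TASK

The roll of masking tape on the reel stand has lost its retaining nut: pick up the loose flange nut, set it flange down over the threaded stud and, if it has not dropped in already, back it off anticlockwise (seen from above) until you feel the thread drop in. Then turn it clockwise until it comes up against its stop, and let go. Work gently by feel: never press or wring the nut hard on the stud.

Things in the scene. Friction and masses are not known exactly. Their poses are not given: they have to be found in the camera images.
- nut: Loose steel hexagon flange nut, about 120 g, flange down on the bench, 32 mm tall: flange 56 mm across and 5 mm thick, then a hexagon 46 mm across flats, 27 mm tall, to grip by two opposite flats. Origin: centre of the underside, z up; x points square out of a flat, as every 60 degrees. Its underside is 45 mm over the bench on the dogs (see stud_axis), 42 to 43 on the crown, 33 to 34 dropped in.
- nut_lugs (a point): Centre of the nut's ring of four inner thread lugs, 6 mm above its underside. The lugs stand 90 degrees apart in the open 36 mm bore, 4 mm high, and leave a 26 mm circle free. Once dropped in, the nut turns clockwise 45 to 65 degrees, with 2 mm axial play, to a hard stop, sinking to 29 mm (underside over the bench). At the stop 0.1 to 0.3 N m is plenty.
- stand: Fixed tape reel stand: dark disc foot 96 mm across, 10 mm thick, a masking tape roll (72 mm across, top 28 mm over the bench) on it, and a fixed upright steel stud in the centre. Origin: centre of the foot's underside, on the bench, z up. How the thread is turned differs each time and does NOT follow from this yaw: feel it. Over 40 N between nut and stand, summed over all lugs, is too much.
- stud_axis (a point): On the stud's axis at its flat thread crown (34 mm across), 46 mm over the bench; its yaw says nothing of the thread. The crown has four gaps for the lugs, 90 degrees apart, 14 degrees of play, each with a dog 3 mm high that blocks clockwise turning. Turned anticlockwise, at most 85 degrees, the nut slides off any dog and along the crown, then drops 9 mm; the dogs then block that way too.
- stud_tip (a point): Top of the stud, 59 mm over the bench: a plain 24 mm pilot with a coned tip (13 mm across at the top, cone 6 mm high), on which the nut's lugs centre before they meet the crown 13 mm lower. Below the crown is a coarse right-hand four-start thread: clockwise from above the nut sinks 5.1 mm for each radian.
Mind the look-alikes: they are no part of the job. What is shaped like the nut but blue or purple is not meant.

How it is judged:
On the way, in this order (a step that is already met when the one before it is completed fails the run):
1. the nut is over the tip of the stud, flange down (horizontal distance between nut and stud_axis below 0.004 m and z of nut in the frame of stand below 0.054 m and angle between nut's own z axis and vertical below 0.15 rad).
2. the thread has dropped in (horizontal distance between nut and stud_axis below 0.004 m and z of nut in the frame of stand below 0.037 m).
At the end, for the whole second after the job is handed in: the nut is flange down and turned clockwise in the stud's thread to its stop: on the stud's axis to 3 mm, its underside 26 to 30.5 mm over the bench (29 mm at the stop; within about 17 degrees of it), tilted under 0.1 rad, at rest and let go (horizontal distance between nut and stud_axis below 0.003 m and z of nut in the frame of stand between 0.026 and 0.0305 m and angle between nut's own z axis and vertical below 0.1 rad and linear speed of nut below 0.01 m/s); the robot touches nothing.
It fails at once if the nut is pressed or wrung against the stand or its stud with more than 40 N, summed over its contacts (contact force between nut and stand above 40 N).
It also fails if it takes over 72 s, if anything falls off the work surface, if the arm or the gripper's body presses on something with over 40 N, if the wrist force passes 120 N, or if a joint passes its speed limit or range.

## Working session

There is one attempt and no reset: what is moved stays moved. The work goes in short steps, Python scripts to look and compute and a tool call to move; the robot and the scene stay as the last step left them, time stands still between calls to the robot, and variables do not carry over. Pictures are saved under pics/ and viewed, at most 10 in all, crops included, and the job is handed in when it is done.

Besides the shell and the picture viewer there is one more tool, called after "Request:" as name(argument=value, ...) on one line, values as JSON. send_rows: Moves the arm, as the interface text tells. Its arguments: {"type":"object","properties":{"commands":{"type":"array","items":{"type":"array","items":{"type":"number"}}},"force":{"type":"number"}},"required":["commands"]}

```bash
mkdir -p pics; cat > h.py <<'E'
import numpy as np, cv2
from bench import get_state, vision, job, robot
def snap(n,f=None):
    s=vision.snapshot(n)
    if f: cv2.imwrite('pics/'+f,s['color'])
    np.savez('last_'+n+'.npz',**s)
    return s
def pt(s,u,v,z=None):
    K=np.array(s['K']);T=np.array(s['cam_to_world'])
    r=np.array([(u-K[0,2])/K[0,0],-(v-K[1,2])/K[1,1],-1])
    d=T[:3,:3]@r
    if z is None: k=s['depth'][int(v),int(u)]
    else: k=(z-T[2,3])/d[2]
    return T[:3,3]+k*d
E
python3 - <<'E'
from h import *
print(robot.pinch_z, get_state())
s=snap('top','top1.png'); snap('scene','scene1.png'); print(s['K'],s['cam_to_world'])
E
```

```text
0.0187 {'t': 0.0, 'joints': array([ 1.10870121e+00,  5.28408776e-02,  1.40174553e+00, -1.29135755e-05,
        1.68861619e+00, -7.03287350e-02]), 'dq': array([-0.00027002,  0.00107527, -0.00157268,  0.00136019,  0.00026989,
       -0.00162947]), 'effort': array([ 3.66866652e-05, -3.81680453e+01, -3.60176289e+01, -1.23301206e-04,
        6.43643551e-03, -1.83912618e-05]), 'eef_pos': array([0.20031306, 0.48494582, 0.23045978]), 'orientation': array([-6.11379434e-01, -3.08110862e+00,  2.44478850e-03]), 'ft_force': array([0.03054713, 0.36152437, 0.08701441]), 'moment': array([ 0.00823498, -0.07580318, -0.00987917]), 'grip_force': 0.0, 'opening': 0.08528192496540592}
[[393.8226342    0.         259.51274182]
 [  0.         393.8226342  195.10315133]
 [  0.           0.           1.        ]] [[-0.01372983  0.99409996 -0.1075954   0.44241284]
 [-0.9998999  -0.01328227  0.00487522 -0.30721777]
 [ 0.00341734  0.10765156  0.99418281  1.13464494]
 [ 0.          0.          0.          1.        ]]
```

View pics/top1.png

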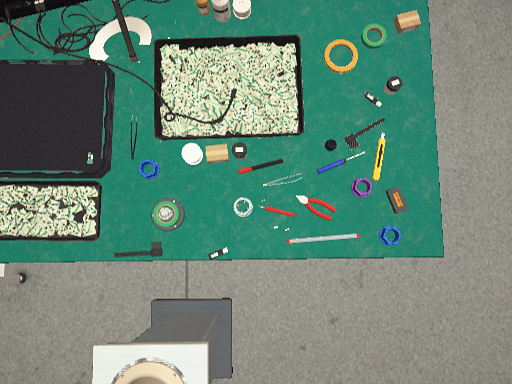

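View pics/scene1.png

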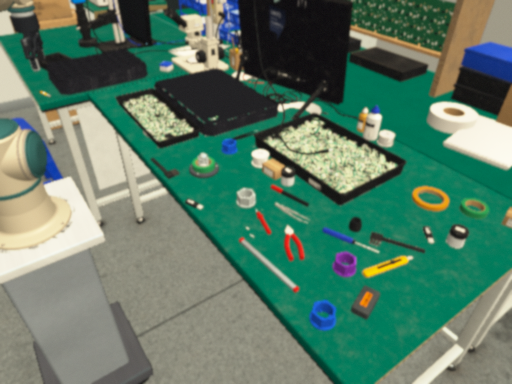

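The top view shows the stand at about (168,214) and the steel nut at about (243,207), with blue and purple look-alikes elsewhere. I'll enlarge both.

```bash
python3 - <<'E'
from h import *
s=np.load('last_top.npz')
for u,v,z in [(168,214,.059),(243,207,.032),(149,169,.032)]: print(pt(s,u,v,z),pt(s,u,v))
c=s['color']
a=cv2.resize(c[185:243,140:198],(400,400),interpolation=cv2.INTER_CUBIC);b=cv2.resize(c[185:225,223:263],(400,400),interpolation=cv2.INTER_CUBIC)
cv2.imwrite('pics/c1.png',np.hstack([a,b]))
E
```

```text
[ 0.51026107 -0.06188809  0.059     ] [ 0.51104772 -0.05904366  0.04652862]
[ 0.52878344 -0.26582213  0.032     ] [ 5.31310945e-01 -2.64610746e-01 -2.67285061e-04]
[ 6.40328090e-01 -4.97170934e-04  3.20000000e-02] [6.46045727e-01 8.36377954e-03 1.45334226e-04]
```

View pics/c1.png

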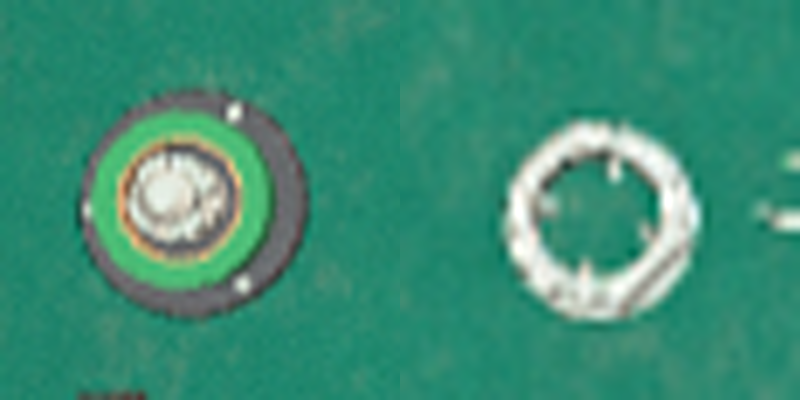

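```bash
cat >> h.py <<'E'
from scipy.spatial.transform import Rotation as Ro
def rel(target,yaw=None):
    "tool-frame shift (cm) to world target; prints tool yaw of y axis"
    g=get_state();R=Ro.from_rotvec(g['orientation']).as_matrix()
    print('t',g['t'],'tcp',g['eef_pos'].round(4),'yaw_y',np.degrees(np.arctan2(R[1,1],R[0,1])).round(2),'z',R[:,2].round(3),'f',g['ft_force'].round(1),'m',g['moment'].round(2),'open',g['opening'],'q6',g['joints'][5].round(3))
    if target is not None:
        d=R.T@(np.array(target)-g['eef_pos'])*100; print('rel',d.round(2)); return d
E
python3 - <<'E'
from h import *
s=np.load('last_top.npz')
f=pt(s,168,214.7,.010);t=pt(s,166.1,214,.028);p=pt(s,163.6,213.3,.059);n=pt(s,243.2,207,.016)
print(f,t,p,n)
R=Ro.from_rotvec(get_state()['orientation']).as_matrix();print(R.round(3))
rel([n[0],n[1],.23])
w=snap('wrist'); T=w['cam_to_world'];print(R.T@(T[:3,3]-get_state()['eef_pos']),(R.T@T[:3,:3]).round(3),w['K'])
E
```

```text
[ 0.51135172 -0.05073485  0.01      ] [ 0.51228859 -0.04948424  0.028     ] [ 0.51233711 -0.04985929  0.059     ] [ 0.53002906 -0.2657908   0.016     ]
[[-0.924  0.382 -0.001]
 [ 0.382  0.924 -0.001]
 [ 0.    -0.001 -1.   ]]
t 0.1 tcp [0.2003 0.485  0.2306] yaw_y 67.55 z [-0.001 -0.001 -1.   ] f [-0.2  0.9  0.1] m [-0.02  0.   -0.02] open 0.0855926585027585 q6 -0.07
rel [-59.14 -56.8    0.13]
[ 0.0735723  -0.00038522 -0.14223916] [[ 0.     0.958  0.286]
 [ 1.     0.    -0.001]
 [-0.001  0.286 -0.958]] [[343.88188526   0.         254.44782533]
 [  0.         343.88188526 193.66521103]
 [  0.           0.           1.        ]]
```

Request:
send_rows(commands=[[-2.82, -2.7, 0, 0, -1], [-2.82, -2.7, 0, 0, -1], [-2.82, -2.7, 0, 0, -1], [-2.82, -2.7, 0, 0, -1], [-2.82, -2.7, 0, 0, -1], [-2.82, -2.7, 0, 0, -1], [-2.82, -2.7, 0, 0, -1]], force=40)

```text
t: 0.73
eef_pos: [0.3108, 0.2334, 0.2311]
orientation: [0.611, 3.082, 0.0]
ft_force: [0.6, 0.2, -0.2]
opening: 0.0858
grip_force: 0.0
```

Request:
send_rows(commands=[[-2.82, -2.7, 0, 0, -1], [-2.82, -2.7, 0, 0, -1], [-2.82, -2.7, 0, 0, -1], [-2.82, -2.7, 0, 0, -1], [-2.82, -2.7, 0, 0, -1], [-2.82, -2.7, 0, 0, -1], [-2.82, -2.7, 0, 0, -1]])

```text
t: 1.32
eef_pos: [0.4212, -0.0169, 0.2312]
orientation: [0.612, 3.081, 0.0]
ft_force: [0.5, 1.6, -0.0]
opening: 0.0854
grip_force: 0.0
```

Request:
send_rows(commands=[[-2.82, -2.7, 0, 0, -1], [-2.82, -2.7, 0, 0, -1], [-2.82, -2.7, 0, 0, -1], [-2.82, -2.7, 0, 0, -1], [-2.82, -2.7, 0, 0, -1], [-2.82, -2.7, 0, 0, -1], [-2.82, -2.7, 0, 0, -1], [0, 0, 0, 0, -1]])

```text
t: 1.98
eef_pos: [0.5316, -0.2702, 0.2273]
orientation: [-0.618, -3.075, -0.0]
ft_force: [0.9, 0.0, -1.9]
opening: 0.0855
grip_force: 0.0
```

```bash
python3 - <<'E'
from h import *
s=snap('wrist')
rel([.53,-.2658,.23])
T=s['cam_to_world'];K=s['K']
c=T[:3,:3].T@(np.array([.53,-.2658,.03])-T[:3,3]); u=K[0,2]+K[0,0]*c[0]/-c[2]; v=K[1,2]-K[1,1]*c[1]/-c[2]
print(u,v); u0,v0=int(u)-60,int(v)-60; print(u0,v0)
cv2.imwrite('pics/w1.png',cv2.resize(s['color'][v0:v0+120,u0:u0+120],(600,600),interpolation=cv2.INTER_CUBIC))
E
```

```text
t 2.0333 tcp [ 0.5311 -0.2675  0.2282] yaw_y 67.35 z [-0.004  0.002 -1.   ] f [-0.7 -0.2 -0.5] m [0.03 0.01 0.01] open 0.08573035026482838 q6 -1.704
rel [ 0.17  0.12 -0.18]
258.0219051605921 165.08231167716943
198 105
```

View pics/w1.png

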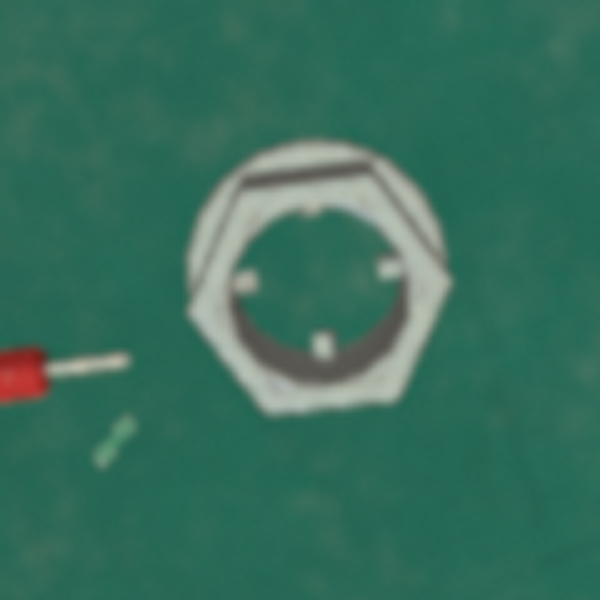

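```bash
python3 - <<'E'
from h import *
s=np.load('last_wrist.npz')
P=[pt(s,198+(a+.5)/5-.5,105+(b+.5)/5-.5,.032)[:2] for a,b in [(370,163),(245,183),(190,312),(268,413),(394,402),(452,281)]]
P=np.array(P);c=P.mean(0);print(c,np.linalg.norm(P-c,axis=1)*1000)
a=np.degrees(np.arctan2(*(P-c)[:,::-1].T));print(a, (a%60)) 
fl=(np.degrees(np.angle(np.exp(6j*np.radians(a)).mean()))/6+30)%60; print('flat normals',fl)
d=rel([c[0],c[1],.1])
E
```

```text
[ 0.52937827 -0.26173397] [27.72071875 26.586189   26.24166937 26.76275341 27.0258277  26.45313209]
[ 136.89500922 -168.89428869 -104.64345747  -45.61966116   11.54120416
   72.93344953] [16.89500922 11.10571131 15.35654253 14.38033884 11.54120416 12.93344953]
flat normals 43.69915824628199
t 2.0333 tcp [ 0.5311 -0.2675  0.2282] yaw_y 67.35 z [-0.004  0.002 -1.   ] f [-0.7 -0.2 -0.5] m [0.03 0.01 0.01] open 0.08573035026482838 q6 -1.704
rel [ 0.33  0.46 12.82]
```

Request:
send_rows(commands=[[0.33, 0.46, 0, 0, -1], [0, 0, 1, 0.122, -1], [0, 0, 1, 0.122, -1], [0, 0, 1, 0.122, -1], [0, 0, 1, 0.122, -1], [0, 0, 1, 0.122, -1], [0, 0, 1, 0.122, -1]])

```text
t: 2.62
eef_pos: [0.5299, -0.2574, 0.172]
orientation: [1.678, 2.654, 0.001]
ft_force: [0.3, 0.1, 0.3]
opening: 0.0854
grip_force: 0.0
```

Request:
send_rows(commands=[[0, 0, 1, 0.122, -1], [0, 0, 1, 0.122, -1], [0, 0, 1, 0.122, -1], [0, 0, 1, 0.122, -1], [0, 0, 1, 0.122, -1], [0, 0, 1, 0.118, -1], [0, 0, 0, 0, -1], [0, 0, 0, 0, -1]])

```text
t: 3.28
eef_pos: [0.5298, -0.258, 0.1119]
orientation: [-2.506, -1.895, -0.0]
ft_force: [0.9, -0.1, 1.1]
opening: 0.0853
grip_force: 0.0
```

```bash
python3 - <<'E'
from h import *
s=snap('wrist','w2.png')
rel([.5294,-.2617,.005])
E
```

```text
t 3.3333 tcp [ 0.5302 -0.2584  0.1125] yaw_y -15.82 z [ 0.001 -0.001 -1.   ] f [0.2 0.5 0.1] m [ 0.03 -0.05  0.07] open 0.08538463635801494 q6 -0.24
rel [-0.33 -0.   10.75]
```

View pics/w2.png

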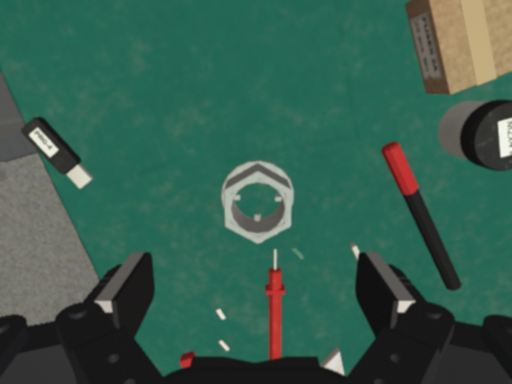

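The nut is at about (259,205), with its left and right flats square to the finger line. The fingers show at the bottom corners.

```bash
python3 - <<'E'
from h import *
s=np.load('last_wrist.npz')
P=np.array([pt(s,u,v,.032)[:2] for u,v in [(259,171),(292,187),(293,222),(261,242),(226,224),(226,187)]]);c=P.mean(0)
print(c,np.linalg.norm(P-c,axis=1)*1000)
a=np.degrees(np.arctan2(*(P-c)[:,::-1].T));print((np.degrees(np.angle(np.exp(6j*np.radians(a)).mean()))/6+30)%60-60)
rel([c[0],c[1],.005])
E
```

```text
[ 0.53169314 -0.26096929] [24.44861919 25.56445418 25.95014261 26.69213001 26.58977066 26.24013374]
-14.595077787315184
t 3.3333 tcp [ 0.5302 -0.2584  0.1125] yaw_y -15.82 z [ 0.001 -0.001 -1.   ] f [0.2 0.5 0.1] m [ 0.03 -0.05  0.07] open 0.08538463635801494 q6 -0.24
rel [-0.2   0.2  10.75]
```

Request:
send_rows(commands=[[-0.28, 0.1, 2, 0, -1], [0, 0, 2.5, 0, -1], [0, 0, 2.5, 0, -1], [0, 0, 1.75, 0, -1], [0, 0, 1.2, 0, -1], [0, 0, 0.8, 0, -1], [0, 0, 0, 0, -1], [0, 0, 0, 0, 0]])

```text
t: 4.0
eef_pos: [0.5307, -0.2625, 0.0048]
orientation: [2.509, 1.889, 0.001]
ft_force: [-0.3, 0.2, -0.2]
opening: 0.0755
grip_force: 0.0
```

Request:
send_rows(commands=[[0, 0, 0, 0, 0.1], [0, 0, 0, 0, 0.4], [0, 0, 0, 0, 0.7], [0, 0, 0, 0, 1], [0, 0, 0, 0, 1], [0, 0, 0, 0, 1], [0, 0, 0, 0, 1], [0, 0, 0, 0, 1]], force=40)

```text
t: 4.67
eef_pos: [0.531, -0.2628, 0.0053]
orientation: [2.509, 1.887, 0.002]
ft_force: [-0.3, -0.5, 5.4]
opening: 0.0455
grip_force: 42.7
```

```bash
python3 - <<'E'
from h import *
rel(None);print(get_state()['grip_force'])
E
```

```text
t 4.6667 tcp [ 0.531  -0.2628  0.0053] yaw_y -16.09 z [ 0.002 -0.001 -1.   ] f [-0.3 -0.5  5.4] m [ 0.1   0.11 -0.06] open 0.04552025826815921 q6 -0.241
42.67165124416351
```

Request:
send_rows(commands=[[0, 0, -1, 0, 1], [0, 0, -3, 0, 1], [0, 0, -3, 0, 1], [0, 0, -3, 0, 1], [2.5, -0.9, 0, 0, 1], [2.5, -0.9, 0, 0, 1], [2.5, -0.9, 0, 0, 1], [2.5, -0.9, 0, 0, 1]])

```text
t: 5.33
eef_pos: [0.5228, -0.1552, 0.1042]
orientation: [-2.511, -1.888, -0.0]
ft_force: [-0.3, 0.1, -1.2]
opening: 0.0452
grip_force: 41.9
```

Request:
send_rows(commands=[[2.5, -1, 0, 0, 1], [2.5, -1, 0, 0, 1], [2.5, -1, 0, 0, 1], [2.2, -1, 0, 0, 1], [0, 0, 0, 0, 1], [0, 0, 0, 0, 1]])

```text
t: 5.83
eef_pos: [0.5116, -0.0512, 0.1041]
orientation: [2.508, 1.891, 0.0]
ft_force: [0.8, -0.1, -1.5]
opening: 0.0451
grip_force: 41.8
```

```bash
python3 - <<'E'
from h import *
rel([.512,-.05,.06])
s=snap('wrist','w3.png')
E
```

```text
t 5.8333 tcp [ 0.5116 -0.0512  0.1041] yaw_y -15.98 z [ 0. -0. -1.] f [ 0.8 -0.1 -1.5] m [-0.01 -0.03 -0.01] open 0.04510374431909574 q6 0.107
rel [0.13 0.   4.41]
```

View pics/w3.png

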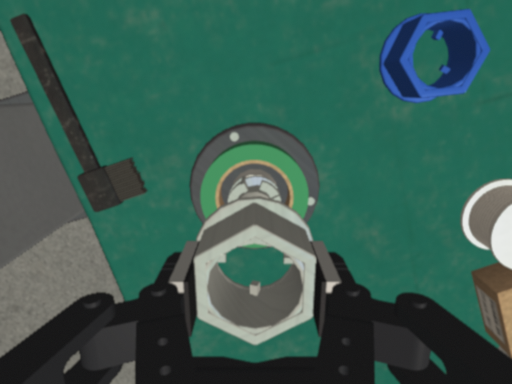

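The nut is held level, its top face centred at about (255,273). The foot (far edge at row 123, columns 190–319) and the tape (far edge at row 142) are visible behind it.

```bash
python3 - <<'E'
from h import *
s=np.load('last_wrist.npz');g=get_state();R=Ro.from_rotvec(g['orientation']).as_matrix();p0=g['eef_pos']
def tool(u,v,z): return (R.T@(pt(s,u,v,z)-p0))[:2]*1000
P=[tool(u,v,.131) for u,v in [(313,240),(313,306),(254,344),(198,307),(198,240),(256,200)]]
print(np.array(P).round(1), np.mean(P,0))
print('foot far edge minus 48:',tool(255,123,.01)-[48,0],'L/R',tool(190,187,.01),tool(319,187,.01))
print('tape far edge minus 36:',tool(255,142,.028)-[36,0],tool(200,197,.028),tool(310,197,.028))
E
```

```text
[[ 21.3  20.1]
 [ -6.5  21.5]
 [-24.2  -1.4]
 [ -7.  -23.2]
 [ 21.3 -21.9]
 [ 36.6  -0.8]] [ 6.9089804  -0.93873131]
foot far edge minus 48: [ 4.85090898 -0.90937674] L/R [  7.90980421 -47.18999657] [ 8.01890639 44.83057615]
tape far edge minus 36: [ 6.54948632 -0.92461491] [  5.99466506 -37.41676233] [ 6.08000224 35.70661913]
```

```bash
python3 - <<'E'
from h import *
s=np.load('last_wrist.npz')
cv2.imwrite('pics/c3.png',cv2.resize(s['color'][110:360,180:330],(480,800),interpolation=cv2.INTER_CUBIC)[:, :].copy()[:800])
cv2.imwrite('pics/c3.png',cv2.resize(s['color'][170:360,175:335],None,fx=3,fy=3,interpolation=cv2.INTER_CUBIC))
E
```

```text
(no output)
```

View pics/c3.png

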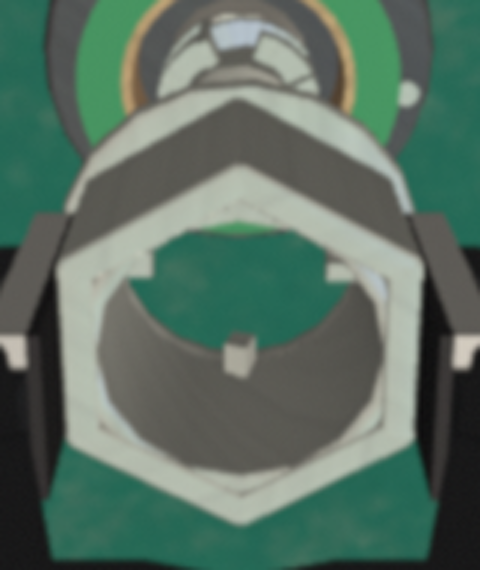

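```bash
python3 - <<'E'
from h import *
s=np.load('last_wrist.npz');g=get_state();R=Ro.from_rotvec(g['orientation']).as_matrix();p0=g['eef_pos']
def tool(u,v,z): return (R.T@(pt(s,175+u/3,170+v/3,z)-p0))[:2]*1000
for z in (.131,.127):
  P=np.array([tool(u,v,z) for u,v in [(238,165),(421,265),(414,438),(240,524),(68,440),(57,268)]])
  c=P.mean(0);print(P.round(1).tolist(),c,np.linalg.norm(P-c,axis=1))
E
```

```text
[[27.2, -1.3], [13.9, 21.3], [-11.0, 21.7], [-24.5, -1.0], [-11.4, -23.5], [13.5, -23.7]] [ 1.2629496  -1.08555948] [25.90338704 25.7411143  25.90209153 25.80527319 25.73627349 25.71628712]
[[25.6, -1.3], [11.9, 22.1], [-14.0, 22.5], [-27.9, -1.0], [-14.3, -24.3], [11.4, -24.5]] [-1.22979635 -1.07498709] [26.80055523 26.63266215 26.79921485 26.69904319 26.62765367 26.60697507]
```

Request:
send_rows(commands=[[-2, 0, 0, 0, 1], [-2, 0, 0, 0, 1], [0, 0, 0, 0, 1], [0, 0, 0, 0, 1], [0, 0, 0, 0, 1]])

```text
t: 6.3
eef_pos: [0.5008, -0.091, 0.1038]
orientation: [-2.512, -1.887, -0.0]
ft_force: [0.3, -0.4, -1.7]
opening: 0.0453
grip_force: 41.8
```

```bash
python3 - <<'E'
from h import *
rel([.512,-.05,.06])
s=snap('wrist')
cv2.imwrite('pics/c4.png',cv2.resize(s['color'][40:200,160:340],None,fx=3.5,fy=3.5,interpolation=cv2.INTER_CUBIC))
E
```

```text
t 6.3 tcp [ 0.5008 -0.091   0.1038] yaw_y -16.18 z [ 0.  0. -1.] f [ 0.3 -0.4 -1.7] m [ 0.01  0.02 -0.  ] open 0.045310627755437385 q6 0.03
rel [ 4.25 -0.06  4.39]
```

View pics/c4.png

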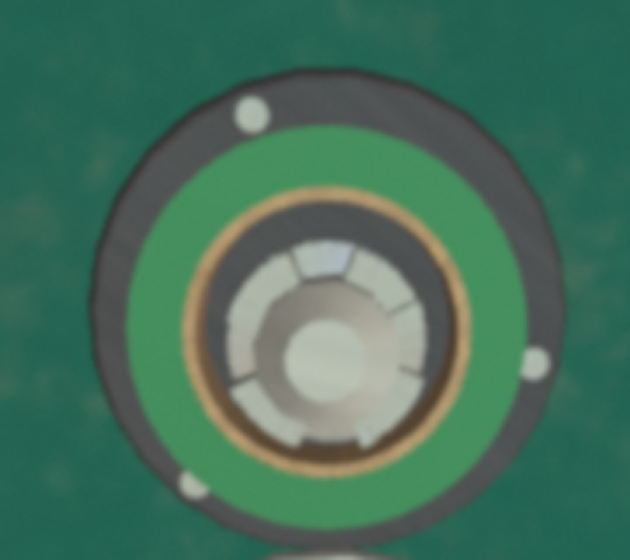

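The stand shows clearly in the crop: tip centre at about (326.5,360), tape centre (327,327.5), foot centre (328,308). The crown gaps lie roughly along the image axes.

```bash
python3 - <<'E'
from h import *
s=np.load('last_wrist.npz');g=get_state();R=Ro.from_rotvec(g['orientation']).as_matrix();p0=g['eef_pos']
def tool(u,v,z): return (R.T@(pt(s,160+u/3.5,40+v/3.5,z)-p0))[:2]*1000
for dz in (0,-.003):
  for nm,l,r,t,b,u,v,z in [('tip',285,368,318,402,326.5,360,.059),('tape',126,528,125,530,327,327.5,.028),('foot',90,566,68,548,328,308,.01),('crown',228,427,238,0,327.5,338,.046)]:
    print(dz,nm,tool(u,v,z+dz).round(2),'diam',np.round(tool(r,v,z+dz)[1]-tool(l,v,z+dz)[1],1))
rel(pt(s,160+326.5/3.5,40+360/3.5,.059))
E
```

```text
0 tip [45.28 -1.38] diam 12.9
0 tape [46.69 -1.37] diam 72.3
0 foot [48.34 -1.22] diam 92.2
0 crown [47.06 -1.25] diam 32.9
-0.003 tip [44.86 -1.39] diam 13.1
-0.003 tape [46.34 -1.38] diam 73.3
-0.003 foot [48.04 -1.22] diam 93.4
-0.003 crown [46.69 -1.25] diam 33.4
t 6.35 tcp [ 0.5008 -0.0906  0.1038] yaw_y -16.14 z [ 0.  0. -1.] f [-0.6  0.3 -1.3] m [ 0.05 -0.01  0.  ] open 0.044892267855965416 q6 0.03
rel [ 4.53 -0.14  4.48]
```

Request:
send_rows(commands=[[2.2, -0.02, 0, 0, 1], [2.28, -0.02, 0, 0, 1], [0, 0, 2, 0, 1], [0, 0, 1.7, 0, 1], [0, 0, 0, 0, 1], [0, 0, 0, 0, 1]], force=25)

```text
t: 6.85
eef_pos: [0.5122, -0.0468, 0.0662]
orientation: [-2.509, -1.888, 0.002]
ft_force: [0.3, 0.1, -1.0]
opening: 0.0454
grip_force: 41.7
```

Request:
send_rows(commands=[[0, 0, 0.1, 0, 1], [0, 0, 0.1, 0, 1], [0, 0, 0.1, 0, 1], [0, 0, 0.1, 0, 1], [0, 0, 0.1, 0, 1], [0, 0, 0.1, 0, 1]])

```text
t: 7.35
eef_pos: [0.5128, -0.0474, 0.0609]
orientation: [2.511, 1.888, 0.001]
ft_force: [-0.7, -0.1, -2.1]
opening: 0.0457
grip_force: 41.7
```

```bash
python3 - <<'E'
from h import *
rel([.5124,-.0476,.05])
E
```

```text
t 7.35 tcp [ 0.5128 -0.0474  0.0609] yaw_y -16.11 z [ 0.  0. -1.] f [-0.7 -0.1 -2.1] m [-0.01  0.06  0.02] open 0.04565727028959646 q6 0.117
rel [-0.03 -0.03  1.09]
```

Request:
send_rows(commands=[[0, 0, 0.1, 0, 1], [0, 0, 0.1, 0, 1], [0, 0, 0.1, 0, 1], [0, 0, 0, 0, 1]])

```text
t: 7.68
eef_pos: [0.5126, -0.0473, 0.0575]
orientation: [-2.51, -1.888, 0.0]
ft_force: [-0.4, -0.0, -2.3]
opening: 0.045
grip_force: 41.7
```

Request:
send_rows(commands=[[0, 0, 0.1, 0, 1], [0, 0, 0.1, 0, 1], [0, 0, 0, 0, 1]])

```text
t: 7.93
eef_pos: [0.5126, -0.0473, 0.0556]
orientation: [-2.51, -1.888, 0.0]
ft_force: [0.0, 0.2, -1.0]
opening: 0.0453
grip_force: 41.7
```

Request:
send_rows(commands=[[0, 0, 0.05, 0, 1], [0, 0, 0.05, 0, 1], [0, 0, 0, 0, 1]])

```text
t: 8.18
eef_pos: [0.5127, -0.0473, 0.0547]
orientation: [-2.511, -1.888, 0.0]
ft_force: [0.7, -0.2, -1.2]
opening: 0.0452
grip_force: 41.7
```

Request:
send_rows(commands=[[0, 0, 0.05, 0, 1], [0, 0, 0.05, 0, 1], [0, 0, 0, 0, 1]])

```text
t: 8.43
eef_pos: [0.5127, -0.0473, 0.0537]
orientation: [-2.51, -1.888, 0.0]
ft_force: [0.1, -0.7, -0.5]
opening: 0.0455
grip_force: 41.7
```

Request:
send_rows(commands=[[0, 0, 0.05, 0, 1], [0, 0, 0.05, 0, 1], [0, 0, 0.05, 0, 1], [0, 0, 0, 0, 1]])

```text
t: 8.77
eef_pos: [0.5127, -0.0473, 0.0521]
orientation: [-2.51, -1.888, 0.0]
ft_force: [-0.0, -0.2, -0.6]
opening: 0.0455
grip_force: 41.7
```

Request:
send_rows(commands=[[0, 0, 0.05, 0, 1], [0, 0, 0.05, 0, 1], [0, 0, 0, 0, 1]])

```text
t: 9.02
eef_pos: [0.5127, -0.0473, 0.0512]
orientation: [-2.51, -1.888, 0.0]
ft_force: [0.5, 0.1, -1.7]
opening: 0.0455
grip_force: 41.7
```

Request:
send_rows(commands=[[0, 0, 0.05, 0, 1], [0, 0, 0.03, 0, 1], [0, 0, 0, 0, 1]])

```text
t: 9.27
eef_pos: [0.5127, -0.0473, 0.0504]
orientation: [-2.511, -1.888, -0.0]
ft_force: [-1.1, -0.3, -1.7]
opening: 0.0453
grip_force: 41.7
```

Request:
send_rows(commands=[[0, 0, 0.04, 0, 1], [0, 0, 0, 0, 1]])

```text
t: 9.43
eef_pos: [0.5127, -0.0473, 0.05]
orientation: [-2.511, -1.888, -0.0]
ft_force: [0.3, -0.5, -1.5]
opening: 0.0454
grip_force: 41.7
```

Request:
send_rows(commands=[[0, 0, 0.04, 0, 1], [0, 0, 0, 0, 1]])

```text
t: 9.6
eef_pos: [0.5127, -0.0473, 0.0496]
orientation: [-2.511, -1.888, -0.0]
ft_force: [0.1, 0.7, -1.4]
opening: 0.0452
grip_force: 41.7
```

Request:
send_rows(commands=[[0, 0, 0.04, 0, 1], [0, 0, 0, 0, 1]])

```text
t: 9.77
eef_pos: [0.5127, -0.0473, 0.0492]
orientation: [-2.511, -1.888, -0.0]
ft_force: [1.5, 0.4, -0.9]
opening: 0.0452
grip_force: 41.7
```

Request:
send_rows(commands=[[0, 0, 0.04, 0, 1], [0, 0, 0, 0, 1]])

```text
t: 9.93
eef_pos: [0.5127, -0.0473, 0.0488]
orientation: [-2.511, -1.888, -0.0]
ft_force: [0.1, 0.2, -1.8]
opening: 0.0451
grip_force: 41.7
```

Request:
send_rows(commands=[[0, 0, 0.04, 0, 1], [0, 0, 0, 0, 1]])

```text
t: 10.1
eef_pos: [0.5127, -0.0473, 0.0484]
orientation: [-2.511, -1.888, 0.0]
ft_force: [0.3, 1.5, -1.6]
opening: 0.0452
grip_force: 41.7
```

Request:
send_rows(commands=[[0, 0, 0.04, 0, 1], [0, 0, 0, 0, 1]])

```text
t: 10.27
eef_pos: [0.5127, -0.0473, 0.048]
orientation: [-2.511, -1.888, -0.0]
ft_force: [0.1, 0.6, -1.9]
opening: 0.0455
grip_force: 41.7
```

Request:
send_rows(commands=[[0, 0, 0.04, 0, 1], [0, 0, 0, 0, 1]])

```text
t: 10.43
eef_pos: [0.5127, -0.0473, 0.0476]
orientation: [-2.511, -1.888, -0.0]
ft_force: [-0.0, 0.0, -0.6]
opening: 0.0452
grip_force: 41.7
```

Request:
send_rows(commands=[[0, 0, 0.03, 0, 1], [0, 0, 0, 0, 1]])

```text
t: 10.6
eef_pos: [0.5127, -0.0473, 0.0473]
orientation: [-2.511, -1.888, -0.0]
ft_force: [0.6, -0.6, -2.0]
opening: 0.0456
grip_force: 41.7
```

Request:
send_rows(commands=[[0, 0, 0.03, 0, 1], [0, 0, 0, 0, 1]])

```text
t: 10.77
eef_pos: [0.5127, -0.0473, 0.047]
orientation: [-2.511, -1.888, -0.0]
ft_force: [-0.0, 0.3, -2.4]
opening: 0.0454
grip_force: 41.7
```

Request:
send_rows(commands=[[0, 0, 0.03, 0, 1], [0, 0, 0, 0, 1]])

```text
t: 10.93
eef_pos: [0.5127, -0.0473, 0.0467]
orientation: [-2.511, -1.888, -0.0]
ft_force: [-0.4, 0.1, -2.1]
opening: 0.0453
grip_force: 41.7
```

Request:
send_rows(commands=[[0, 0, 0.03, 0, 1], [0, 0, 0, 0, 1]])

```text
t: 11.1
eef_pos: [0.5127, -0.0473, 0.0464]
orientation: [-2.511, -1.888, -0.0]
ft_force: [0.4, 1.0, -1.2]
opening: 0.0453
grip_force: 41.7
```

Request:
send_rows(commands=[[0, 0, 0.03, 0, 1], [0, 0, 0, 0, 1]])

```text
t: 11.27
eef_pos: [0.5127, -0.0473, 0.0461]
orientation: [-2.511, -1.888, 0.0]
ft_force: [0.5, 0.8, -1.2]
opening: 0.0451
grip_force: 41.7
```

Request:
send_rows(commands=[[0, 0, 0.03, 0, 1], [0, 0, 0, 0, 1]])

```text
t: 11.43
eef_pos: [0.5127, -0.0473, 0.0459]
orientation: [-2.511, -1.888, -0.0]
ft_force: [0.6, 0.6, -1.6]
opening: 0.0454
grip_force: 41.7
```

Request:
send_rows(commands=[[0, 0, 0.04, 0, 1], [0, 0, 0, 0, 1]])

```text
t: 11.6
eef_pos: [0.5127, -0.0473, 0.0454]
orientation: [-2.511, -1.888, -0.0]
ft_force: [0.7, -0.4, -1.7]
opening: 0.0458
grip_force: 41.7
```

Request:
send_rows(commands=[[0, 0, 0.04, 0, 1], [0, 0, 0, 0, 1]])

```text
t: 11.77
eef_pos: [0.5127, -0.0473, 0.045]
orientation: [-2.511, -1.888, -0.0]
ft_force: [-0.6, -1.0, -1.4]
opening: 0.0454
grip_force: 41.7
```

Request:
send_rows(commands=[[0, 0, 0.04, 0, 1], [0, 0, 0, 0, 1]])

```text
t: 11.93
eef_pos: [0.5127, -0.0473, 0.0446]
orientation: [-2.511, -1.888, -0.0]
ft_force: [0.1, 0.8, -1.2]
opening: 0.0453
grip_force: 41.7
```

Request:
send_rows(commands=[[0, 0, 0.04, 0, 1], [0, 0, 0, 0, 1]])

```text
t: 12.1
eef_pos: [0.5127, -0.0473, 0.0442]
orientation: [-2.511, -1.888, -0.0]
ft_force: [-0.0, -0.9, -1.7]
opening: 0.0451
grip_force: 41.7
```

```bash
python3 - <<'E'
from h import *
rel(None)
E
```

```text
t 12.1 tcp [ 0.5127 -0.0473  0.0442] yaw_y -16.1 z [-0.  0. -1.] f [-0.  -0.9 -1.7] m [ 0.   -0.05  0.05] open 0.04512373884532321 q6 0.117
```

Request:
send_rows(commands=[[0, 0, 0.05, 0, 1], [0, 0, 0.03, 0, 1], [0, 0, 0, 0, 1]])

```text
t: 12.35
eef_pos: [0.5127, -0.0473, 0.0434]
orientation: [-2.511, -1.888, 0.0]
ft_force: [0.7, 0.1, -1.6]
opening: 0.0455
grip_force: 41.7
```

Request:
send_rows(commands=[[0, 0, 0.05, 0, 1], [0, 0, 0.03, 0, 1], [0, 0, 0, 0, 1]])

```text
t: 12.6
eef_pos: [0.5127, -0.0473, 0.0426]
orientation: [-2.511, -1.888, 0.0]
ft_force: [-0.8, -0.6, -1.3]
opening: 0.0451
grip_force: 41.7
```

Request:
send_rows(commands=[[0, 0, 0.05, 0, 1], [0, 0, 0.03, 0, 1], [0, 0, 0, 0, 1]])

```text
t: 12.85
eef_pos: [0.5127, -0.0473, 0.0418]
orientation: [-2.511, -1.888, 0.0]
ft_force: [0.3, -1.2, -0.8]
opening: 0.0454
grip_force: 41.7
```

Request:
send_rows(commands=[[0, 0, 0.05, 0, 1], [0, 0, 0.03, 0, 1], [0, 0, 0, 0, 1]])

```text
t: 13.1
eef_pos: [0.5127, -0.0473, 0.041]
orientation: [-2.511, -1.888, 0.0]
ft_force: [-0.0, 0.7, -1.4]
opening: 0.0453
grip_force: 41.7
```

Request:
send_rows(commands=[[0, 0, 0.04, 0, 1], [0, 0, 0, 0, 1]])

```text
t: 13.27
eef_pos: [0.5127, -0.0473, 0.0406]
orientation: [-2.511, -1.888, 0.0]
ft_force: [0.4, 0.1, -1.6]
opening: 0.0457
grip_force: 41.7
```

Request:
send_rows(commands=[[0, 0, 0.04, 0, 1], [0, 0, 0, 0, 1]])

```text
t: 13.43
eef_pos: [0.5127, -0.0473, 0.0402]
orientation: [-2.511, -1.888, -0.0]
ft_force: [0.6, 0.1, -1.9]
opening: 0.0455
grip_force: 41.7
```

Request:
send_rows(commands=[[0, 0, 0.04, 0, 1], [0, 0, 0, 0, 1]])

```text
t: 13.6
eef_pos: [0.5127, -0.0473, 0.0398]
orientation: [-2.511, -1.888, -0.0]
ft_force: [-0.0, -0.7, -0.4]
opening: 0.0455
grip_force: 41.7
```

Request:
send_rows(commands=[[0, 0, 0.04, 0, 1], [0, 0, 0, 0, 1]])

```text
t: 13.77
eef_pos: [0.5127, -0.0473, 0.0394]
orientation: [-2.511, -1.888, -0.0]
ft_force: [0.0, -1.5, -0.8]
opening: 0.0453
grip_force: 41.7
```

Request:
send_rows(commands=[[0, 0, 0.03, 0, 1], [0, 0, 0, 0, 1]])

```text
t: 13.93
eef_pos: [0.5127, -0.0473, 0.0391]
orientation: [-2.511, -1.888, -0.0]
ft_force: [-0.1, -0.6, -1.2]
opening: 0.0451
grip_force: 41.7
```

Request:
send_rows(commands=[[0, 0, 0.03, 0, 1], [0, 0, 0, 0, 1]])

```text
t: 14.1
eef_pos: [0.5128, -0.0473, 0.0389]
orientation: [-2.511, -1.888, -0.0]
ft_force: [0.2, -0.3, -0.7]
opening: 0.0453
grip_force: 41.8
```

Request:
send_rows(commands=[[0, 0, 0.03, 0, 1], [0, 0, 0, 0, 1]])

```text
t: 14.27
eef_pos: [0.5128, -0.0473, 0.0388]
orientation: [2.511, 1.888, 0.0]
ft_force: [-1.5, 0.9, -0.2]
opening: 0.0455
grip_force: 42.1
```

```bash
python3 - <<'E'
from h import *
rel(None)
E
```

```text
t 14.2667 tcp [ 0.5128 -0.0473  0.0388] yaw_y -16.1 z [ 0.  0. -1.] f [-1.5  0.9 -0.2] m [-0.01  0.08 -0.02] open 0.045495137660324265 q6 0.117
```

Request:
send_rows(commands=[[0, 0, -0.06, 0, 1], [0, 0, 0, 0.04, 1], [0, 0, 0.03, 0.05, 1], [0, 0, 0, 0, 1]])

```text
t: 14.6
eef_pos: [0.5127, -0.0473, 0.0388]
orientation: [-2.594, -1.771, 0.0]
ft_force: [0.3, -0.3, -1.1]
opening: 0.0454
grip_force: 42.0
```

Request:
send_rows(commands=[[0, 0, 0.025, 0.05, 1], [0, 0, 0.025, 0.05, 1], [0, 0, 0, 0, 1]])

```text
t: 14.85
eef_pos: [0.5127, -0.0473, 0.0383]
orientation: [-2.679, -1.641, 0.0]
ft_force: [0.5, -0.6, -1.4]
opening: 0.0455
grip_force: 42.0
```

```bash
python3 - <<'E'
from h import *
rel(None)
E
```

```text
t 14.85 tcp [ 0.5127 -0.0473  0.0383] yaw_y -27.01 z [-0.  0. -1.] f [ 0.5 -0.6 -1.4] m [ 0.06 -0.    0.02] open 0.04545713188140688 q6 0.308
```

Turning freely; continue.

Request:
send_rows(commands=[[0, 0, 0.025, 0.05, 1], [0, 0, 0.025, 0.05, 1], [0, 0, 0, 0, 1]])

```text
t: 15.1
eef_pos: [0.5127, -0.0473, 0.0378]
orientation: [-2.757, -1.507, 0.0]
ft_force: [1.0, -0.4, -2.1]
opening: 0.0454
grip_force: 42.0
```

Request:
send_rows(commands=[[0, 0, 0.025, 0.05, 1], [0, 0, 0.025, 0.05, 1], [0, 0, 0, 0, 1]])

```text
t: 15.35
eef_pos: [0.5127, -0.0473, 0.0373]
orientation: [-2.828, -1.368, -0.0]
ft_force: [-0.5, 0.7, -2.1]
opening: 0.045
grip_force: 42.0
```

Request:
send_rows(commands=[[0, 0, 0.025, 0.05, 1], [0, 0, 0.025, 0.05, 1], [0, 0, 0, 0, 1]])

```text
t: 15.6
eef_pos: [0.5127, -0.0473, 0.0369]
orientation: [-2.892, -1.226, -0.0]
ft_force: [0.3, 0.2, -1.0]
opening: 0.0454
grip_force: 42.0
```

```bash
python3 - <<'E'
from h import *
rel(None)
E
```

```text
t 15.6 tcp [ 0.5127 -0.0473  0.0369] yaw_y -44.07 z [-0.  0. -1.] f [ 0.3  0.2 -1. ] m [-0.03  0.01  0.01] open 0.04536427747641287 q6 0.605
```

Request:
send_rows(commands=[[0, 0, 0.025, 0.05, 1], [0, 0, 0.025, 0.05, 1], [0, 0, 0, 0, 1]])

```text
t: 15.85
eef_pos: [0.5127, -0.0473, 0.0364]
orientation: [-2.95, -1.08, -0.0]
ft_force: [-0.2, 0.3, -1.7]
opening: 0.0453
grip_force: 42.0
```

Request:
send_rows(commands=[[0, 0, 0.025, 0.05, 1], [0, 0, 0.025, 0.05, 1], [0, 0, 0, 0, 1]])

```text
t: 16.1
eef_pos: [0.5127, -0.0473, 0.0359]
orientation: [-3.0, -0.932, -0.0]
ft_force: [0.2, -0.4, -1.2]
opening: 0.0453
grip_force: 42.0
```

```bash
python3 - <<'E'
from h import *
rel(None)
E
```

```text
t 16.1 tcp [ 0.5127 -0.0473  0.0359] yaw_y -55.5 z [-0.  0. -1.] f [ 0.2 -0.4 -1.2] m [0.01 0.03 0.08] open 0.04528158195784626 q6 0.805
```

Request:
send_rows(commands=[[0, 0, 0.025, 0.05, 1], [0, 0, 0, 0, 1]])

```text
t: 16.27
eef_pos: [0.5127, -0.0473, 0.0356]
orientation: [-3.022, -0.857, -0.0]
ft_force: [-0.7, -0.2, -1.9]
opening: 0.0455
grip_force: 42.0
```

Request:
send_rows(commands=[[0, 0, 0.025, 0.05, 1], [0, 0, 0, 0, 1]])

```text
t: 16.43
eef_pos: [0.5127, -0.0473, 0.0354]
orientation: [-3.043, -0.781, -0.0]
ft_force: [0.1, -0.3, -1.9]
opening: 0.0453
grip_force: 42.0
```

```bash
python3 - <<'E'
from h import *
rel(None)
E
```

```text
t 16.4333 tcp [ 0.5127 -0.0473  0.0354] yaw_y -61.23 z [ 0.  0. -1.] f [ 0.1 -0.3 -1.9] m [ 0.03  0.   -0.04] open 0.04534813924105633 q6 0.905
```

Request:
send_rows(commands=[[0, 0, 0.02, 0.04, 1], [0, 0, 0, 0, 1]])

```text
t: 16.6
eef_pos: [0.5127, -0.0473, 0.0352]
orientation: [-3.058, -0.72, -0.0]
ft_force: [1.1, -0.5, -1.7]
opening: 0.0452
grip_force: 42.0
```

Request:
send_rows(commands=[[0, 0, 0.02, 0.04, 1], [0, 0, 0, 0, 1]])

```text
t: 16.77
eef_pos: [0.5127, -0.0473, 0.035]
orientation: [-3.072, -0.658, -0.0]
ft_force: [0.0, 0.3, -2.3]
opening: 0.0452
grip_force: 42.0
```

```bash
python3 - <<'E'
from h import *
rel(None)
E
```

```text
t 16.7667 tcp [ 0.5127 -0.0473  0.035 ] yaw_y -65.81 z [ 0.  0. -1.] f [ 0.   0.3 -2.3] m [ 0.02  0.02 -0.02] open 0.04519714820939931 q6 0.985
```

Request:
send_rows(commands=[[0, 0, 0.02, 0.04, 1], [0, 0, 0, 0, 1]])

```text
t: 16.93
eef_pos: [0.5126, -0.0472, 0.0349]
orientation: [-3.084, -0.596, 0.0]
ft_force: [-1.2, 0.8, -0.4]
opening: 0.0456
grip_force: 42.1
```

```bash
python3 - <<'E'
from h import *
rel(None)
E
```

```text
t 16.9333 tcp [ 0.5126 -0.0472  0.0349] yaw_y -68.11 z [-0.  0. -1.] f [-1.2  0.8 -0.4] m [0.08 0.27 0.03] open 0.045612139207661155 q6 1.025
```

Request:
send_rows(commands=[[0, 0, 0.02, 0.04, 1], [0, 0, 0, 0, 1]])

```text
t: 17.1
eef_pos: [0.5125, -0.0471, 0.0349]
orientation: [-3.095, -0.535, 0.001]
ft_force: [-4.1, 1.4, 2.8]
opening: 0.0449
grip_force: 42.4
```

```bash
python3 - <<'E'
from h import *
rel(None)
E
```

```text
t 17.1 tcp [ 0.5125 -0.0471  0.0349] yaw_y -70.38 z [-0.001  0.    -1.   ] f [-4.1  1.4  2.8] m [0.21 0.59 0.26] open 0.04491255446823129 q6 1.065
```

Request:
send_rows(commands=[[0, 0, -0.04, 0, 1], [0, 0, 0, 0, 1]])

```text
t: 17.27
eef_pos: [0.5125, -0.0472, 0.0349]
orientation: [-3.095, -0.535, 0.001]
ft_force: [-2.4, 1.4, 0.5]
opening: 0.0455
grip_force: 42.1
```

```bash
python3 - <<'E'
from h import *
rel(None)
E
```

```text
t 17.2667 tcp [ 0.5125 -0.0472  0.0349] yaw_y -70.38 z [-0.001  0.    -1.   ] f [-2.4  1.4  0.5] m [0.24 0.6  0.29] open 0.04545589733751448 q6 1.065
```

Request:
send_rows(commands=[[0, 0, 0, 0, 0.2], [0, 0, 0, 0, 0], [0, 0, 0, 0, -0.3], [0, 0, 0, 0, -0.7], [0, 0, 0, 0, -1], [0, 0, 0, 0, -1], [0, 0, 0, 0, -1], [0, 0, 0, 0, -1]])

```text
t: 17.93
eef_pos: [0.5129, -0.0474, 0.0351]
orientation: [3.096, 0.531, 0.001]
ft_force: [0.0, -0.6, -0.5]
opening: 0.0851
grip_force: 0.0
```

Request:
send_rows(commands=[[0, 0, -0.5, 0, -1], [0, 0, -2, 0, -1], [0, 0, -3, 0, -1], [0, 0, -3, 0, -1], [0, 0, -3, 0, -1], [0, 0, 0, 0, -1], [0, 0, 0, 0, -1]])

```text
t: 18.52
eef_pos: [0.5138, -0.0475, 0.1525]
orientation: [3.095, 0.531, 0.007]
ft_force: [0.5, 0.1, 0.1]
opening: 0.0853
grip_force: 0.0
```

```bash
python3 - <<'E'
from h import *
rel([.5127,-.0473,.14])
s=snap('wrist','w9.png')
E
```

```text
t 18.5167 tcp [ 0.5138 -0.0475  0.1525] yaw_y -70.53 z [ 0.005 -0.001 -1.   ] f [0.5 0.1 0.1] m [ 0.02 -0.01  0.02] open 0.08528878482043382 q6 1.067
rel [-0.11 -0.06  1.25]
```

View pics/w9.png

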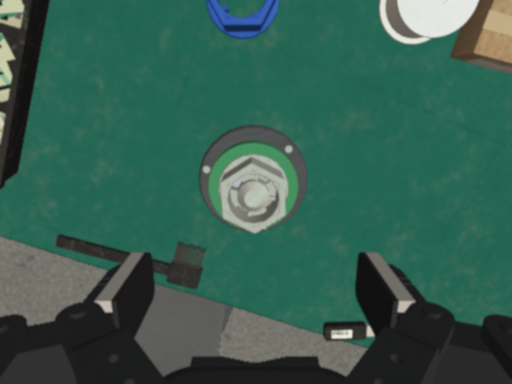

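The nut sits level on the stud at about (255,193). I'll check its top height in the depth image (61 mm expected).

```bash
python3 - <<'E'
from h import *
s=np.load('last_wrist.npz')
for u,v in [(227,190),(226,205),(284,190),(255,228),(240,220),(272,220),(255,194),(255,152),(255,230)]: print(u,v,pt(s,u,v).round(4))
E
```

```text
227 190 [ 0.5121 -0.0272  0.06  ]
226 205 [ 0.5014 -0.03    0.0605]
284 190 [ 0.5258 -0.0652  0.0608]
255 228 [ 0.4915 -0.0556  0.0601]
240 220 [ 0.4937 -0.0432  0.0599]
272 220 [ 0.5015 -0.0652  0.0601]
255 194 [ 0.5158 -0.047   0.0596]
255 152 [ 0.5394 -0.0388  0.0277]
255 230 [ 0.49   -0.0561  0.0601]
```

```bash
python3 -c "
from h import *
print(job.job_done())"
```

```text
the job is handed in; nothing more can be done
None
```

The flange nut is on the stud, turned clockwise about 54° to its stop and let go; the depth image shows it level with its underside about 28–29 mm over the bench, and the job is handed in at about 18.5 s.

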